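Stand the toothbrush and tweezers back in the washroom cup

ROBOT

A 6-joint arm with a two-finger parallel gripper is mounted at the origin on the work surface. World frame = base frame: x ahead of the robot, y to its left, z up, the work surface at z = 0. Lengths are in m, angles in degrees, forces in N, time in s.
With the tool pointing down it reaches from about 0.325 to 0.775 m from the base axis. Payload 9.3 kg.
Tool frame: the origin (TCP) lies on the mounting face of the last link; the fingertips stand 173 mm ahead of it and the grasp point (between the pads) lies 155 mm ahead of it; z points along the fingers, y is the line along which they close (so a half turn about z gives the same grasp; the last joint's range is limited). The gripper opens to 85 mm and grips with 20 to 120 N. Pads are 22 mm wide; open, the fingers measure 114 mm over their backs; the gripper's body (76 mm by 85 mm) begins 54 mm behind the grasp point. The pads swing forward as they close: fully open they stand 13 mm farther back than shut.
Start: joints at [-75.092, 14.817, 1.232, 76.415, 0, 81.257], TCP at [0.221, -0.504, 0.405] pointing down, gripper open.
Joint ranges: [-174.27, 174.27], [-52.1, 104.24], [-59.71, 78.15], [-110.17, 111.67], [-87.03, 83.33], [-180, 180]. Speed limits (degrees/s): [127.2, 127.2, 159.86, 180, 180, 180].

INTERFACE

Orientations are given as a 3x3 rotation matrix whose columns are the frame's x, y, z axes.
In Python, from station import state, camera, finish_job gives the robot as it stands.
- The arm moves only by the tool move_arm, never from a script. Its argument "plan" is a list of rows, each a list of 3 entries, a list of its own where there are three numbers: the finger opening in m, from 0 to 0.0854, then the shift along the tool's x, y, z in m, then the turn, a rotation vector about the tool's x, y, z in degrees. In form: [[gripper, [tx, ty, tz], [ax, ay, az]], ...]. A call has exactly 8 rows; each row is the pose to reach, as a shift and turn from the pose commanded when the call began, along the tool's axes at that moment; what a row does not reach only later rows make up. A row lasts 1/8 s, in which the tool goes at most 62.5 mm and 10.7 degrees, less where a joint would pass 70% of its speed; a pose out of reach is approached as far as the arm can. A call with a gripper value outside its range is refused whole. The fingers move at their own pace and stop on an object; "grip_force" is the grip in N (left out, the last holds). Time passes only in rows, so rows that repeat a pose let the fingers close, or fill a call up. It gives the time, the measured TCP pose, the force, the opening and the grip force at its end, in the units of the state.
- state(): the state, without advancing time (a new reading comes with each control period).
- camera(name): name is "scene" or "top" or "wrist"; returns a dict with "frame" (400x640x3 uint8, blue, green, red), "intrinsics" (3x3 intrinsics, pixels), "k1" (the pictures are not rectified: a ray, as slopes to the right and down, at radius r is drawn at 1 + k1 r^2 times it, then the intrinsics apply), "rvec" (rotation vector, rad) and "tvec" (3), from world to camera coordinates, as OpenCV has them; the wrist camera has in their place "T_tool_cam" (4x4, takes a point from camera to tool coordinates, whose origin is the TCP and whose axes are the flange's). Camera axes: x right, y down, z forward; pixel columns grow to the right and rows downward; lengths in m; the calibration is good to about 2 mm. A picture is of the moment at which its call begins: read the wrist's pose just before it. There is no depth.
- finish_job(): hands the job in; it is judged then, once.
The state is a dict: "clock": time; "joints": joint angles; "qd": joint speeds; "joint_torque": joint torques, N m; "ee_pos": TCP position; "tcp_rot": TCP orientation; "contact_force": force on the tool from outside, world axes, zero at the start; "wrist_torque": the same for the moment, N m; "width": finger opening in m; "gripper_force": force on a finger pad.
Only numpy, scipy, OpenCV 4.12 (cv2) and the standard library are available. Lean on these libraries where they do the work, as an engineer would, in place of code of your own. Each camera call takes 0.05 s, during which the arm holds its last target. There are 200 camera calls.

TASK

Take the toothbrush and the tweezers off their two drying rests and stand both upright in the plastic cup, the toothbrush with its bristles up and the tweezers with their points down. Lower each one right down into the cup before you let go of it, and be gentle: do not jab, bump or tip the light cup, which stays where it stands, and leave the other things alone.

Things in the scene. Friction and masses are not known exactly. Their poses are not given: they have to be found in the camera images.
- cup: Loose pale pink plastic cup, 68-112 g, open at the top, no handle: 90 mm tall, outer diameter 58 mm at the bottom and 68 mm at the rim, wall 3 mm, floor 5 mm thick. Origin: centre of its underside; z up. It slides and tips easily; an item released in it leans over against the rim, at up to about 35 degrees from vertical.
- cup_in (a point): Centre of the cup's inner floor, 5 mm above the cup's underside; the floor's inner diameter is 52 mm.
- cup_rim (a point): Centre of the cup's mouth, 90 mm above its underside; the mouth's inner diameter is 62 mm.
- brush: Loose bamboo toothbrush, 190 mm long, 16-26 g. Origin mid-length on its axis; x along it to the head, z to the bristle side. Handle 12 mm wide (y), 8 mm thick (z), x = -95 to 40 mm; neck 8 mm wide to 68; head 12 mm wide to 95, white bristles 11 mm high. Starts on brush_rest, bristles on top, sloping 30 degrees, head high and away from the robot.
- brush_foot (a point): Centre of the handle's end face (brush x = -95 mm), the end that goes to the bottom of the cup.
- tweezers: Loose rigid steel tweezers, 150 mm long, 28-46 g, 8 mm thick (z). Origin mid-length on the axis; x along them from points to joined end. Width (y) over both arms 14 mm at x = -30 to 45 mm, about 6 mm at the points (x = -75); joined end 9 mm wide, x = 45 to 75. They do not flex. Start on tweezer_rest, sloping 30 degrees, joined end high and away from the robot.
- tweezer_tip (a point): The points of the tweezers (tweezers x = -75 mm), the end that goes to the bottom of the cup.
- brush_grip (a point): Good place to grip the brush, across its y: on its axis at brush x = 30 mm, 125 mm from the foot.
- tweezer_grip (a point): Good place to grip the tweezers, across their y: on the axis at tweezers x = 25 mm, 100 mm from the points.
- brush_rest: Fixed drying rest: dark wooden base 175 (x) x 60 x 8 mm, 14 mm lip at its -x end where the item's foot bears, wooden fork (8 mm cross bar, two uprights 26 mm apart, top 99 mm above the table) at x = 62 mm, under the brush's x = 63 mm. Only the base is beneath the grip point. Origin: centre of underside; x along the base to the fork, away from the robot, yaw within 0.45 rad.
- tweezer_rest: Fixed drying rest under the tweezers, the same as brush_rest but its fork stands at rest x = 42 mm, top 88 mm above the table, under the tweezers' x = 60 mm.
- pump_bottle: Bystander: chunky amber glass bottle with a closed black pump head, diameter 76 mm, 146 mm tall, loose, off to the robot's right. Origin: centre of its underside.
- scrubber: Bystander: round grey silicone scrubber with knobs on top, diameter 68 mm, 24 mm tall, nearest the robot. Origin: centre of its underside.
- jar: Bystander: closed glass jar, diameter 56 mm, 60 mm tall. Origin: centre of its underside.
- nail_brush: Bystander: wooden nail brush, bristles down, 50 x 90 x 30 mm. Origin: centre of its underside.
- tin: Bystander: flat round aluminium tin, diameter 70 mm, 24 mm tall. Origin: centre of its underside.
- tumbler: Bystander: wide clear glass tumbler, open, rim diameter 80 mm, 75 mm tall, off to the robot's left; not the cup to use. Origin: centre of its underside.

How it is judged:
By the outcome, as a careful person would: the job done as asked, in the order asked, and still so for the second after the job is handed in, with the robot touching nothing.
It also fails if it takes over 64 s, if anything falls off the work surface, if the arm or the gripper's body presses on something with over 40 N, if the wrist force passes 120 N, or if a joint passes its speed limit or range.

## Working session

There is one attempt and no reset: what is moved stays moved. The work goes in short steps, Python scripts to look and compute and a tool call to move; the robot and the scene stay as the last step left them, time stands still between calls to the robot, and variables do not carry over. Pictures are saved under pics/ and viewed, at most 10 in all, crops included, and the job is handed in when it is done.

Besides the shell and the picture viewer there is one more tool, called after "Call:" as name(argument=value, ...) on one line, values as JSON. move_arm: Moves the arm, as the interface text tells. Its arguments: {"type":"object","properties":{"plan":{"type":"array","items":{"type":"array"}},"grip_force":{"type":"number"}},"required":["plan"]}

```bash
mkdir -p pics; ls; python3 - <<'E'
from station import state,camera
import cv2,numpy as np,pickle
s=state();print({k:np.round(v,3).tolist() for k,v in s.items()})
for n in("scene","top"):
    c=camera(n);cv2.imwrite(f"pics/{n}0.png",c["frame"]);pickle.dump(c,open(f"{n}0.pkl","wb"))
    print(n,{k:np.round(v,4).tolist() for k,v in c.items() if k!="frame"})
E
```

```text
pics
{'clock': 0.0, 'joints': [-75.093, 14.852, 1.187, 76.415, 0.0, 81.257], 'qd': [0.06, -0.027, -0.018, -0.039, 0.006, 0.022], 'joint_torque': [-0.001, -55.564, 34.454, 0.014, -0.0, 0.0], 'ee_pos': [0.221, -0.504, 0.404], 'tcp_rot': [[0.916, 0.401, -0.0], [0.401, -0.916, 0.001], [0.0, -0.001, -1.0]], 'contact_force': [0.071, 0.358, 0.097], 'wrist_torque': [0.005, -0.018, -0.003], 'gripper_force': 0.0, 'width': 0.085}
scene {'intrinsics': [[402.9983, 0.0, 318.6673], [0.0, 402.9983, 202.427], [0.0, 0.0, 1.0]], 'k1': -0.0724, 'rvec': [2.4107, 0.7402, -0.2194], 'tvec': [-0.4742, -0.1939, 1.3055]}
top {'intrinsics': [[435.3691, 0.0, 325.0504], [0.0, 435.3691, 201.4208], [0.0, 0.0, 1.0]], 'k1': 0.0289, 'rvec': [2.1313, -2.1696, 0.1124], 'tvec': [0.0287, 0.5892, 1.378]}
```

View pics/scene0.png

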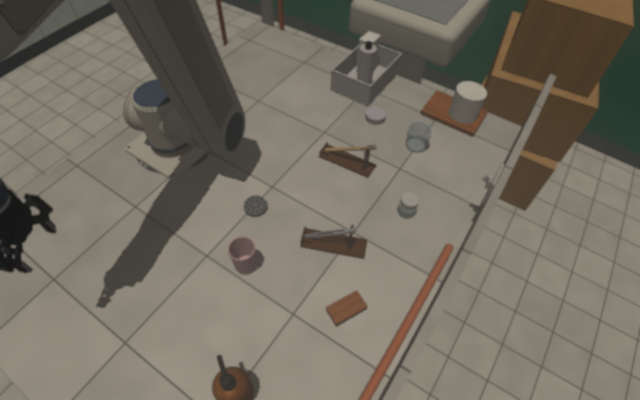

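View pics/top0.png

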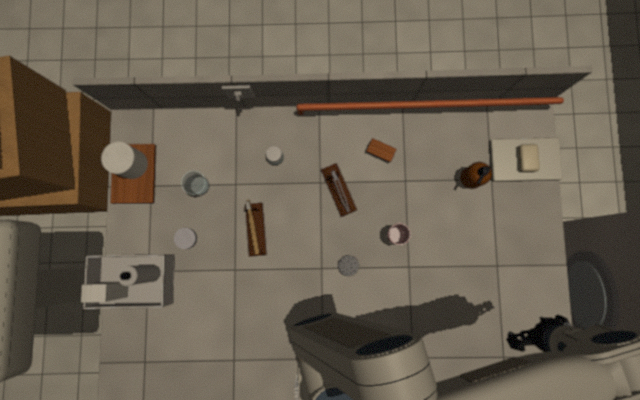

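The scene view shows the cup at (242,255), the tweezers' rest at (333,242) and the brush's rest at (347,158). In the top view they are at (397,234), (338,190) and (256,229). I'll zoom in on both.

```bash
python3 - <<'E'
import cv2,pickle
for n,(x,y,w,h),f in(("top",(235,155,190,120),4),("scene",(220,135,180,140),4)):
    im=pickle.load(open(f"{n}0.pkl","rb"))["frame"][y:y+h,x:x+w]
    im=cv2.convertScaleAbs(im,alpha=1.5,beta=10)
    im=cv2.resize(im,None,fx=f,fy=f,interpolation=cv2.INTER_CUBIC)
    for i in range(0,w,20): cv2.putText(im,str(x+i),(i*f,10),0,.35,(0,255,255)); cv2.line(im,(i*f,12),(i*f,18),(0,255,255))
    for j in range(0,h,20): cv2.putText(im,str(y+j),(0,j*f+4),0,.35,(0,255,255)); cv2.line(im,(26,j*f),(32,j*f),(0,255,255))
    cv2.imwrite(f"pics/{n}0z.png",im)
E
```

```text
(no output)
```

View pics/top0z.png

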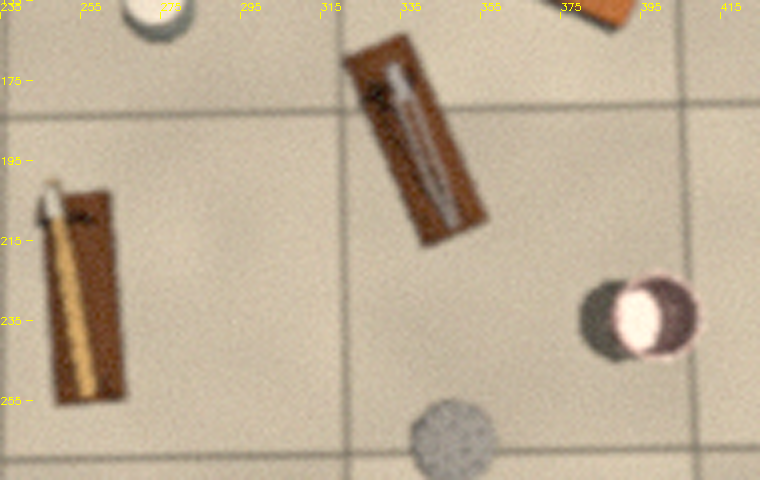

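View pics/scene0z.png

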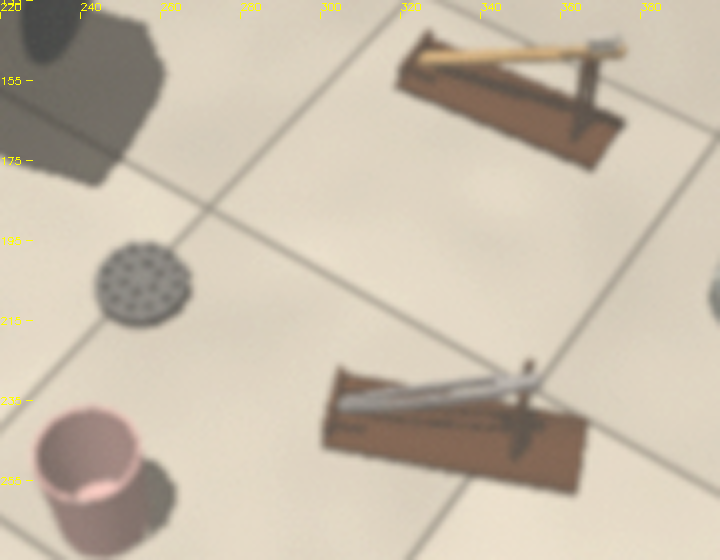

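```bash
cat > h.py <<'E'
import numpy as np,cv2,pickle
from scipy.optimize import least_squares
from scipy.spatial.transform import Rotation as Ro
C={n:pickle.load(open(f"{n}0.pkl","rb")) for n in("top","scene")}
def proj(c,P):
    d=np.array([c["k1"],0,0,0,0.])
    return cv2.projectPoints(np.array(P,float).reshape(-1,1,3),np.array(c["rvec"],float),np.array(c["tvec"],float),np.array(c["intrinsics"]),d)[0][:,0]
def tri(a,b,x0=(.5,0,.05)):
    f=lambda p:np.r_[proj(C["top"],p)[0]-a,proj(C["scene"],p)[0]-b]
    r=least_squares(f,x0);return r.x,r.fun
E
python3 - <<'E'
from h import *
np.set_printoptions(precision=4,suppress=True)
for n,a,b in(("rim",(399,233.75),(241.75,248.5)),("bfoot",(257,253.75),(325.5,149.5)),("bhead",(248.25,200.25),(376.25,147.5)),("ttip",(348,211),(305,236)),("tend",(333.75,171.5),(354.5,230.75))):
    print(n,*tri(a,b))
def rest(name,top,scene):
    f=lambda q:np.concatenate([ (proj(C[v],[[q[0]+x*np.cos(q[2])-y*np.sin(q[2]),q[1]+x*np.sin(q[2])+y*np.cos(q[2]),.008] for x,y,_,_ in L])-[[u,w] for _,_,u,w in L]).ravel() for v,L in(("top",top),("scene",scene))])
    r=least_squares(f,(.5,.0,0));print(name,r.x,np.round(r.fun,1))
X,Y=.0875,.03
# +x away from robot (up in top view), +y left in top view
rest("brush",[(X,-Y,262,202.75),(-X,-Y,266.5,254.25),(-X,Y,249.25,256)],[(-X,-Y,319.25,156.75),(X,-Y,368.25,177.75),(X,Y,376.25,165.5)])
rest("tweez",[(X,Y,320.75,169.5),(X,-Y,337,163.5),(-X,-Y,357.25,209.75),(-X,Y,341.25,216.5)],[(-X,-Y,300.5,246.5),(X,-Y,364,258.5),(X,Y,367,240)])
def cen(n,v,z,g=(.5,0)):
    pass
for n,u,z in(("scrub",(348.5,265),.024),("bottle",(476,175),.12),("tumbler",(197,184),.075),("jar",(274,155),.06),("nail",(381,150),.03),("tin",(185,238),.024)):
    r=least_squares(lambda p:proj(C["top"],[p[0],p[1],z])[0]-u,(.5,0));print(n,r.x)
E
```

```text
rim [ 0.4803 -0.2077  0.0859] [-0.6128 -0.5575 -0.6502  0.08  ]
bfoot [0.4278 0.246  0.0111] [-0.7282 -0.891  -1.1153  0.1379]
bhead [0.5923 0.2565 0.1086] [-0.7449 -1.0759 -1.2079  0.1539]
ttip [ 0.561  -0.0549  0.0133] [-0.4586 -0.5098 -0.56    0.0687]
tend [ 0.681  -0.0094  0.0876] [-0.7363 -0.9571 -0.9558  0.1174]
brush [0.509  0.2496 0.083 ] [ 0.3 -1.8  0.2 -0.5 -0.8 -0.4 -1.7 -0.5 -0.3 -0.2 -0.3 -0.8]
tweez [ 0.6345 -0.0268  0.3862] [-0.8 -1.  -0.6 -2.   0.1 -0.4 -0.6 -0.  -1.9 -0.1 -0.6  0.2 -0.5 -0.5]
scrub [ 0.3839 -0.0535]
bottle [ 0.6517 -0.4443]
tumbler [0.6484 0.4242]
jar [0.7413 0.1807]
nail [ 0.7578 -0.1691]
tin [0.4799 0.4758]
```

The triangulated points fit the model: the foot is at 11 mm, and the lengths come out at 191 mm and 148 mm. Next I move above the brush to refine with the wrist camera.

Call:
move_arm(plan=[[0.085,[0.035,-0.036,0],[0,0,-10]],[0.085,[0.07,-0.072,0],[0,0,-20]],[0.085,[0.105,-0.108,0],[0,0,-30]],[0.085,[0.14,-0.144,0],[0,0,-40]],[0.085,[0.175,-0.18,0],[0,0,-50]],[0.085,[0.21,-0.216,0],[0,0,-60]],[0.085,[0.245,-0.253,0],[0,0,-70]],[0.085,[0.279,-0.29,0],[0,0,-80]]])

```text
clock: 1.1
ee_pos: [0.36, -0.1246, 0.4046]
tcp_rot: [[-0.241, 0.97, 0.0], [0.97, 0.241, 0.0], [0.0, 0.0, -1.0]]
contact_force: [-0.0, 0.0, -0.3]
width: 0.0846
gripper_force: 0.0
```

Call:
move_arm(plan=[[0.085,[0.042,0.028,0],[0,0,-10]],[0.085,[0.084,0.056,0],[0,0,-20]],[0.085,[0.125,0.084,0],[0,0,-30]],[0.085,[0.167,0.112,0],[0,0,-40]],[0.085,[0.209,0.14,0],[0,0,-50]],[0.085,[0.25,0.168,0],[0,0,-60]],[0.085,[0.292,0.196,0],[0,0,-70]],[0.085,[0.334,0.224,0],[0,0,-80]]])

```text
clock: 2.1
ee_pos: [0.499, 0.253, 0.4043]
tcp_rot: [[-0.998, -0.07, -0.0], [-0.07, 0.998, -0.0], [0.0, -0.0, -1.0]]
contact_force: [1.6, 0.1, 1.2]
width: 0.0853
gripper_force: 0.0
```

```bash
cat >> h.py <<'E'
from station import state,camera
def snap(tag):
    s=state();c=camera("wrist");pickle.dump((s,c),open(f"w{tag}.pkl","wb"));cv2.imwrite(f"pics/w{tag}.png",c["frame"])
    with open("kin.txt","a") as f:f.write(repr((list(map(float,s["joints"])),np.array(s["ee_pos"]).tolist(),np.array(s["tcp_rot"]).tolist()))+"\n")
    return s,c
def wproj(s,c,P):
    T=np.eye(4);T[:3,:3]=s["tcp_rot"];T[:3,3]=s["ee_pos"]
    M=np.linalg.inv(T@np.array(c["T_tool_cam"]))
    d=np.array([c["k1"],0,0,0,0.])
    return cv2.projectPoints(np.array(P,float).reshape(-1,1,3),cv2.Rodrigues(M[:3,:3])[0],M[:3,3],np.array(c["intrinsics"]),d)[0][:,0]
E
python3 - <<'E'
from h import *
s,c=snap("b1")
print({k:np.round(v,3).tolist() for k,v in s.items()});print(np.round(c["T_tool_cam"],4).tolist(),c["k1"],c["intrinsics"])
print(wproj(s,c,[[.428,.246,.011],[.592,.2565,.108]]))
E
```

```text
{'clock': 2.1, 'joints': [18.289, 15.762, 2.498, 76.765, -0.003, 14.297], 'qd': [34.612, 28.209, 38.388, 10.119, -0.045, -44.821], 'joint_torque': [-2.376, -61.328, 30.613, -0.209, 0.153, 1.363], 'ee_pos': [0.499, 0.253, 0.404], 'tcp_rot': [[-0.998, -0.07, -0.0], [-0.07, 0.998, -0.0], [0.0, -0.0, -1.0]], 'contact_force': [1.643, 0.134, 1.218], 'wrist_torque': [-0.026, -0.005, -0.037], 'gripper_force': 0.0, 'width': 0.085}
[[0.0, -0.9647, -0.2634, 0.0668], [1.0, 0.0002, -0.0005, 0.0007], [0.0005, -0.2634, 0.9647, 0.0295], [0.0, 0.0, 0.0, 1.0]] -0.05876937843705872 [[307.65275187   0.         315.77488105]
 [  0.         307.65275187 202.16672873]
 [  0.           0.           1.        ]]
[[313.65280431 114.62050498]
 [312.25782759 288.05871775]]
```

View picture.

View pics/wb1.png

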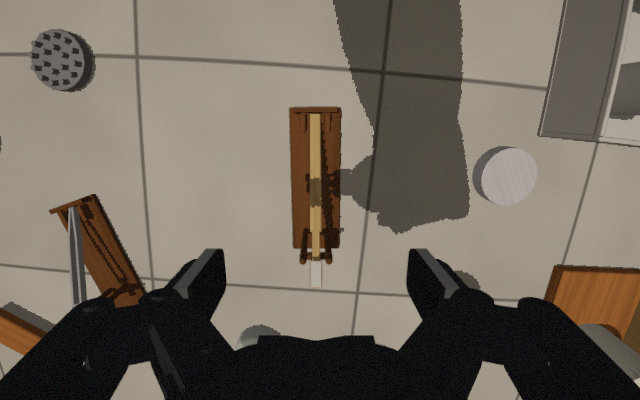

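The brush lies along column 315 from its foot (315,113) to its head (316,288), a few px from the prediction. The arm was still settling, so I measure again at rest.

```bash
python3 - <<'E'
from h import *
camera("top");
s,c=snap("b2");print(s["clock"],np.round(s["qd"],2),np.round(s["ee_pos"],4),np.round(s["joints"],3))
print(np.round(s["tcp_rot"],3).tolist())
print(wproj(s,c,[[.428,.248,.0115],[.592,.2598,.1065]]))
im=c["frame"].astype(int)
for r in range(106,296,8):
    row=im[r,290:345]; m=np.where(row.sum(1)>330)[0]+290
    print(r,(m.min(),m.max(),len(m)) if len(m) else None,im[r,316].tolist())
E
```

```text
2.2 [-2.88 -2.43 -3.63  0.53 -1.2   4.23] [0.4997 0.2548 0.4033] [1.8431e+01 1.5929e+01 2.5870e+00 7.6715e+01 4.7000e-02 1.4325e+01]
[[-0.997, -0.072, -0.001], [-0.072, 0.997, 0.0], [0.001, 0.001, -1.0]]
[[313.74369975 114.22648116]
 [313.44042514 287.47011465]]
106 (np.int64(290), np.int64(344), 10) [81, 96, 117]
114 (np.int64(308), np.int64(344), 15) [89, 141, 172]
122 (np.int64(308), np.int64(344), 16) [90, 142, 172]
130 (np.int64(308), np.int64(344), 16) [89, 142, 172]
138 (np.int64(308), np.int64(344), 15) [91, 141, 173]
146 (np.int64(308), np.int64(344), 16) [90, 142, 172]
154 (np.int64(308), np.int64(344), 15) [89, 141, 172]
162 (np.int64(308), np.int64(344), 16) [92, 143, 175]
170 (np.int64(308), np.int64(317), 10) [92, 144, 174]
178 (np.int64(308), np.int64(318), 11) [81, 130, 157]
186 None [47, 78, 97]
194 None [43, 71, 90]
202 (np.int64(339), np.int64(344), 6) [40, 70, 89]
210 (np.int64(308), np.int64(344), 18) [85, 137, 164]
218 (np.int64(308), np.int64(344), 17) [86, 137, 167]
226 (np.int64(290), np.int64(344), 19) [88, 140, 170]
234 (np.int64(290), np.int64(344), 15) [87, 140, 170]
242 (np.int64(290), np.int64(344), 15) [89, 142, 172]
250 (np.int64(290), np.int64(344), 41) [88, 141, 172]
258 (np.int64(290), np.int64(344), 22) [40, 71, 88]
266 (np.int64(290), np.int64(344), 54) [156, 169, 176]
274 (np.int64(290), np.int64(344), 54) [156, 168, 177]
282 (np.int64(290), np.int64(344), 55) [157, 168, 176]
290 (np.int64(290), np.int64(344), 25) [90, 101, 106]
```

Now it agrees to within 1 px. I descend to the grip point and close.

Call:
move_arm(plan=[[0.085,[-0.008,0,0.02],[0,0,0]],[0.085,[-0.018,-0.001,0.05],[0,0,0]],[0.085,[-0.028,-0.001,0.08],[0,0,0]],[0.085,[-0.036,-0.002,0.11],[0,0,0]],[0.085,[-0.036,-0.002,0.14],[0,0,0]],[0.085,[-0.036,-0.002,0.16],[0,0,0]],[0.085,[-0.036,-0.002,0.174],[0,0,0]],[0.085,[-0.036,-0.002,0.174],[0,0,0]]], grip_force=30)

```text
clock: 3.25
ee_pos: [0.5345, 0.2509, 0.2301]
tcp_rot: [[-0.998, -0.063, -0.001], [-0.063, 0.998, -0.001], [0.002, -0.0, -1.0]]
contact_force: [0.0, 0.8, -0.1]
width: 0.0846
gripper_force: 0.0
```

```bash
python3 - <<'E'
from h import *
s,c=snap("b3");print(s["clock"],np.round(s["qd"],2),np.round(s["ee_pos"],4),np.round(s["joints"],3),np.round(s["contact_force"],2),np.round(s["tcp_rot"],3).tolist())
print(wproj(s,c,[[.428,.248,.0115],[.536,.2557,.074]]))
E
```

```text
3.25 [ 0.35 -0.92  1.89  1.02  0.   -0.08] [0.5345 0.2509 0.2301] [ 1.7008e+01  2.4531e+01 -1.0773e+01  5.4787e+01 -3.0000e-03  1.3421e+01] [ 0.04  0.77 -0.08] [[-0.998, -0.063, -0.001], [-0.063, 0.998, -0.001], [0.002, -0.0, -1.0]]
[[321.52100301  47.63583277]
 [324.81318094 274.33371658]]
```

View pics/wb3.png

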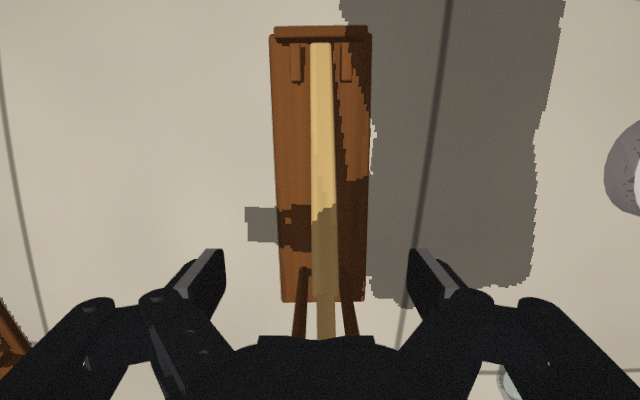

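The brush runs from (320,43) to (326,290), about 5 mm to the +y side of the mid-finger line (column 317). I shift by that, then close.

Call:
move_arm(plan=[[0.085,[-0.001,0.005,0.001],[0,0,-0.5]],[0.04,[-0.001,0.005,0.001],[0,0,-0.5]],[0.005,[-0.001,0.005,0.001],[0,0,-0.5]],[0.005,[-0.001,0.005,0.001],[0,0,-0.5]],[0.005,[-0.001,0.005,0.001],[0,0,-0.5]],[0.005,[-0.001,0.005,0.001],[0,0,-0.5]],[0.005,[-0.001,0.005,0.001],[0,0,-0.5]],[0.005,[-0.001,0.005,0.001],[0,0,-0.5]]], grip_force=30)

```text
clock: 4.3
ee_pos: [0.5354, 0.2565, 0.2297]
tcp_rot: [[-0.997, -0.072, 0.0], [-0.072, 0.997, -0.0], [-0.0, -0.0, -1.0]]
contact_force: [-0.3, -0.8, 1.3]
width: 0.0111
gripper_force: 33.1
```

Gripped at 11 mm. I lift straight up.

Call:
move_arm(plan=[[0.005,[0,0,-0.008],[0,0,0]],[0.005,[0,0,-0.022],[0,0,0]],[0.005,[0,0,-0.042],[0,0,0]],[0.005,[0,0,-0.066],[0,0,0]],[0.005,[0,0,-0.092],[0,0,0]],[0.005,[0,0,-0.12],[0,0,0]],[0.005,[0,0,-0.14],[0,0,0]],[0.005,[0,0,-0.15],[0,0,0]]])

```text
clock: 5.3
ee_pos: [0.5353, 0.2566, 0.3817]
tcp_rot: [[-0.997, -0.072, 0.002], [-0.072, 0.997, 0.001], [-0.002, 0.001, -1.0]]
contact_force: [0.6, 0.7, -0.5]
width: 0.0118
gripper_force: 32.9
```

```bash
cat >> h.py <<'E'
CUP=np.array([.4803,-.2077,0])
def target(phi,lean,foot,L,alpha=30,sgn=-1):
    "tool pose with item leaning outward along azimuth phi, foot point given; sgn: tool x = sgn*radial-ish"
    phi,lean,al=np.radians([phi,lean,alpha])
    r=np.array([np.cos(phi),np.sin(phi),0]);k=np.array([0,0,1.]);y=np.cross(k,r)
    xi=np.sin(lean)*r+np.cos(lean)*k;zi=np.cross(xi,y)
    tz=-np.cos(al)*zi-np.sin(al)*xi
    ty=y*(-sgn)
    R=np.c_[np.cross(ty,tz),ty,tz]
    return np.array(foot)+L*xi-.155*tz,R
def delta(p0,R0,p1,R1):
    return np.round(R0.T@(p1-p0),4),np.round(Ro.from_matrix(R0.T@R1).as_rotvec(degrees=True),2)
E
python3 - <<'E'
from h import *
s,c=snap("b4");p0=np.array(s["ee_pos"]);R0=np.array(s["tcp_rot"])
print(s["clock"],s["width"],p0,np.round(s["joints"],2),np.round(s["contact_force"],2),np.round(R0,3).tolist())
phi=-23.4;r=np.array([np.cos(np.radians(phi)),np.sin(np.radians(phi)),0]);l=np.cross([0,0,1],r)
foot=CUP-.015*r+.008*l+[0,0,.15]
p,R=target(phi,20,foot,.125)
print(p,np.round(R,3).tolist(),delta(p0,R0,p,R))
E
```

```text
5.3 0.011829829761230223 [0.53534364 0.25656366 0.38172644] [17.51 19.45  4.55 74.97  0.   13.36] [ 0.65  0.67 -0.53] [[-0.997, -0.072, 0.002], [-0.072, 0.997, 0.001], [-0.002, 0.001, -1.0]]
[ 0.41750938 -0.17181115  0.38619847] [[-0.703, 0.397, 0.59], [0.304, 0.918, -0.255], [-0.643, -0.0, -0.766]] (array([ 0.1486, -0.4187, -0.005 ]), array([  9.67, -39.09,  26.39]))
```

Call:
move_arm(plan=[[0.005,[0.006,-0.015,0],[0.3,-1.5,1]],[0.005,[0.018,-0.05,-0.005],[1,-4.5,3]],[0.005,[0.034,-0.095,-0.01],[2,-9,6]],[0.005,[0.051,-0.145,-0.01],[3.3,-13.5,9]],[0.005,[0.068,-0.192,-0.01],[4.4,-18,12]],[0.005,[0.086,-0.242,-0.01],[5.6,-22.5,15.2]],[0.005,[0.1,-0.282,-0.01],[6.5,-26.4,17.8]],[0.005,[0.109,-0.307,-0.01],[7.1,-28.7,19.3]]])

```text
clock: 6.35
ee_pos: [0.4478, -0.0589, 0.3894]
tcp_rot: [[-0.841, 0.28, 0.463], [0.227, 0.959, -0.166], [-0.491, -0.035, -0.87]]
contact_force: [-0.3, 0.1, -0.1]
width: 0.0114
gripper_force: 32.8
```

```bash
cat > q.py <<'E'
from h import *
import sys
def goto(phi,lean,lat,rad,z,L,alpha=30,tag="x",cup=CUP):
    s,c=snap(tag);p0=np.array(s["ee_pos"]);R0=np.array(s["tcp_rot"])
    a=np.radians(phi);r=np.array([np.cos(a),np.sin(a),0]);l=np.cross([0,0,1],r)
    p,R=target(phi,lean,cup+rad*r+lat*l+[0,0,z],L,alpha)
    print(s["clock"],round(s["width"],4),np.round(p0,4),np.round(s["joints"],1),"F",np.round(s["contact_force"],1),np.round(s["wrist_torque"],2))
    print(delta(p0,R0,p,R))
    # actual foot from tool pose (nominal grasp)
    al=np.radians(alpha);xi=R0@[-np.cos(al),0,-np.sin(al)];f=p0+.155*R0[:,2]-L*xi-cup
    print("foot r,l,z",np.round([f@r,f@l,f[2]],4),"lean",np.round(np.degrees(np.arccos(xi[2])),1))
    return s,c
E
python3 -c "
from q import *
goto(-23.4,20,.008,-.015,.15,.125,tag='b5')"
```

```text
6.35 0.0114 [ 0.4478 -0.0589  0.3894] [-17.9  -4.4 -27.2  37.7  -0.9  -2.4] F [-0.3  0.1 -0.1] [0.19 0.43 0.06]
(array([ 0.0014, -0.1167,  0.0075]), array([  2.45, -10.42,   7.01]))
foot r,l,z [-0.0753  0.1169  0.1469] lean 30.6
```

Call:
move_arm(plan=[[0.005,[0,-0.01,0],[0.2,-1,0.6]],[0.005,[0,-0.03,0.002],[0.6,-2.7,1.8]],[0.005,[0,-0.055,0.004],[1.2,-5,3.3]],[0.005,[0.001,-0.08,0.005],[1.7,-7.2,4.8]],[0.005,[0.001,-0.1,0.007],[2.1,-9,6]],[0.005,[0.001,-0.112,0.007],[2.4,-10,6.7]],[0.005,[0.001,-0.117,0.007],[2.5,-10.4,7]],[0.005,[0.001,-0.117,0.007],[2.5,-10.4,7]]])

```text
clock: 7.4
ee_pos: [0.419, -0.1707, 0.3871]
tcp_rot: [[-0.705, 0.395, 0.589], [0.303, 0.919, -0.254], [-0.641, -0.001, -0.767]]
contact_force: [-0.5, -0.3, -0.2]
width: 0.0111
gripper_force: 32.8
```

```bash
python3 -c "
from q import *
s,c=goto(-23.4,20,.008,-.015,.008,.125,tag='b6')
n=camera('top')['frame'];m=camera('scene')['frame']
a=cv2.resize(n[170:270,335:435],(400,400),interpolation=2);b=cv2.resize(m[170:290,180:300],(400,400),interpolation=2)
cv2.imwrite('pics/b6c.png',np.hstack([a,b,])); 
w=cv2.resize(c['frame'],None,fx=.6,fy=.6)
print(wproj(s,c,CUP+[0,0,.09]))
cv2.imwrite('pics/b6d.png',cv2.convertScaleAbs(np.vstack([np.hstack([a,b])[:330],np.pad(w,((0,0),(0,800-w.shape[1]),(0,0)))]),alpha=1.3))"
```

```text
7.4 0.0111 [ 0.419  -0.1707  0.3871] [-34.8  -6.9 -33.1  24.5   7.3  -8.9] F [-0.5 -0.3 -0.2] [ 0.23  0.56 -0.07]
(array([ 0.0924, -0.0015,  0.1091]), array([ 0.05, -0.11,  0.13]))
foot r,l,z [-0.0145  0.0095  0.1508] lean 20.1
[[301.98730021  19.19913052]]
```

View pics/b6d.png

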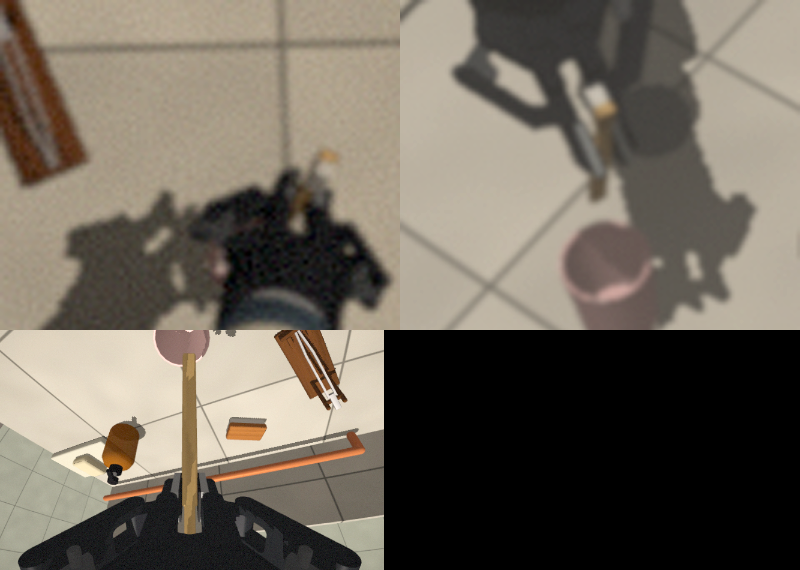

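The wrist view shows the cup rim centred near column 302, as predicted, and the brush foot near (313,37). In the scene view the foot is above the mouth. I check the foot's real position against the nominal one.

```bash
python3 -c "
from h import *
s,c=pickle.load(open('wb6.pkl','rb'));p=np.array(s['ee_pos']);R=np.array(s['tcp_rot'])
f=p+R@[.10825,0,.2175];print('nominal foot',f,wproj(s,c,f),proj(C['scene'],f))
print('scene rim pred vs seen',proj(C['scene'],CUP+[0,0,.09]))
im=c['frame'].astype(int)
for r in range(0,70,6): print(r,[im[r,x].sum()//3 for x in range(250,362,6)])
# rim circle pred
t=np.linspace(0,6.28,9);P=[CUP+[.034*np.cos(a),.034*np.sin(a),.09] for a in t];print(wproj(s,c,P).round(0).tolist())
cv2.imwrite('pics/b6e.png',cv2.resize(im[0:130,220:420].astype(np.uint8),None,fx=4,fy=4,interpolation=2))
"
```

```text
nominal foot [ 0.47074544 -0.19316146  0.15082959] [[315.05122702  41.75323722]] [[238.14991297 228.19307204]]
scene rim pred vs seen [[240.87786228 247.72961119]]
0 [np.int64(162), np.int64(188), np.int64(82), np.int64(80), np.int64(84), np.int64(88), np.int64(91), np.int64(91), np.int64(86), np.int64(88), np.int64(190), np.int64(189), np.int64(133), np.int64(106), np.int64(108), np.int64(82), np.int64(89), np.int64(159), np.int64(80)]
6 [np.int64(165), np.int64(192), np.int64(80), np.int64(84), np.int64(88), np.int64(88), np.int64(88), np.int64(92), np.int64(90), np.int64(92), np.int64(92), np.int64(93), np.int64(106), np.int64(106), np.int64(105), np.int64(99), np.int64(88), np.int64(162), np.int64(160)]
12 [np.int64(166), np.int64(192), np.int64(84), np.int64(86), np.int64(85), np.int64(90), np.int64(94), np.int64(93), np.int64(92), np.int64(92), np.int64(94), np.int64(97), np.int64(101), np.int64(106), np.int64(108), np.int64(112), np.int64(86), np.int64(161), np.int64(160)]
18 [np.int64(166), np.int64(187), np.int64(85), np.int64(86), np.int64(89), np.int64(90), np.int64(91), n
[... 1873 characters left out ...]
4(168), np.int64(165), np.int64(167), np.int64(165), np.int64(166), np.int64(165), np.int64(166), np.int64(165), np.int64(180), np.int64(122), np.int64(79), np.int64(102), np.int64(102), np.int64(162), np.int64(162), np.int64(163), np.int64(166), np.int64(165), np.int64(164)]
66 [np.int64(167), np.int64(165), np.int64(167), np.int64(165), np.int64(165), np.int64(164), np.int64(165), np.int64(165), np.int64(165), np.int64(94), np.int64(81), np.int64(103), np.int64(104), np.int64(164), np.int64(164), np.int64(166), np.int64(166), np.int64(166), np.int64(165)]
[[320.0, 59.0], [345.0, 36.0], [347.0, -1.0], [320.0, -31.0], [280.0, -30.0], [256.0, 1.0], [261.0, 38.0], [288.0, 60.0], [320.0, 59.0]]
```

View pics/b6e.png

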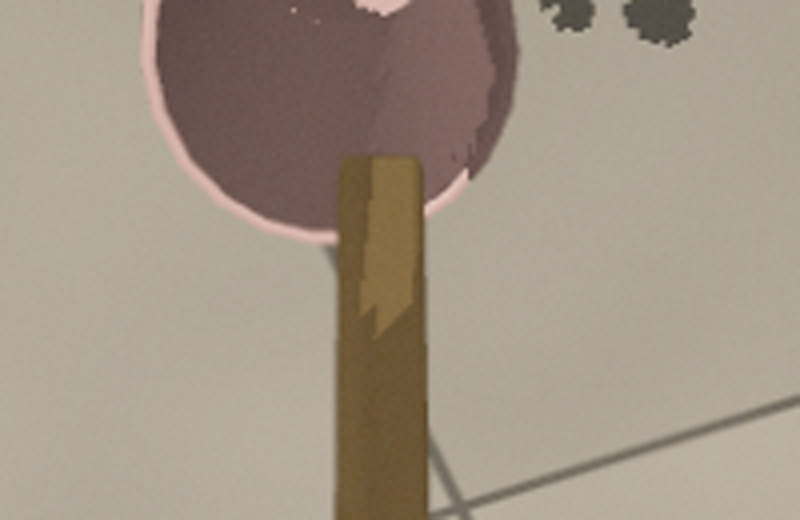

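The foot is seen at (315,39) against a nominal (315,41). The rim's left, right and bottom edges at 256, 350 and 60 agree within 1 px, so I lower straight in.

Call:
move_arm(plan=[[0.005,[0.006,-0.001,0.007],[0,0,0]],[0.005,[0.017,-0.001,0.02],[0,0,0]],[0.005,[0.03,-0.001,0.0355],[0,0,0]],[0.005,[0.043,-0.001,0.051],[0,0,0]],[0.005,[0.056,-0.001,0.066],[0,0,0]],[0.005,[0.067,-0.001,0.079],[0,0,0]],[0.005,[0.074,-0.001,0.087],[0,0,0]],[0.005,[0.077,-0.001,0.091],[0,0,0]]])

```text
clock: 8.55
ee_pos: [0.4178, -0.1714, 0.2672]
tcp_rot: [[-0.705, 0.395, 0.588], [0.303, 0.919, -0.254], [-0.641, -0.001, -0.768]]
contact_force: [0.6, -0.0, -0.1]
width: 0.0112
gripper_force: 32.8
```

```bash
python3 -c "
from q import *
goto(-23.4,20,.008,-.015,.008,.125,tag='b7')"
```

```text
8.55 0.0112 [ 0.4178 -0.1714  0.2672] [-35.    0.8 -46.6   3.4   7.5  -9.1] F [ 0.6 -0.  -0.1] [ 0.32  0.54 -0.04]
(array([ 0.0148, -0.0005,  0.0176]), array([ 0.05, -0.15,  0.13]))
foot r,l,z [-0.0155  0.0084  0.0309] lean 20.1
```

Call:
move_arm(plan=[[0.005,[0.002,0,0.002],[0,0,0]],[0.005,[0.005,0,0.006],[0,0,0]],[0.005,[0.008,0,0.0095],[0,0,0]],[0.005,[0.0105,0,0.0125],[0,0,0]],[0.005,[0.0125,0,0.015],[0,0,0]],[0.005,[0.014,0,0.0168],[0,0,0]],[0.005,[0.0148,0,0.0176],[0,0,0]],[0.005,[0.0148,0,0.0176],[0,0,0]]])

```text
clock: 9.6
ee_pos: [0.4178, -0.1716, 0.2449]
tcp_rot: [[-0.705, 0.395, 0.589], [0.303, 0.919, -0.254], [-0.641, -0.001, -0.767]]
contact_force: [-0.3, 0.4, 0.3]
width: 0.0114
gripper_force: 32.8
```

```bash
python3 -c "
from q import *
s,c=goto(-23.4,20,.008,-.015,.006,.125,tag='b8')
cv2.imwrite('pics/b8e.png',cv2.resize(c['frame'][0:150,220:420],None,fx=4,fy=4,interpolation=2))
"
```

```text
9.6 0.0114 [ 0.4178 -0.1716  0.2449] [-35.    2.9 -48.9  -1.1   7.5  -9.1] F [-0.3  0.4  0.3] [0.2  0.52 0.01]
(array([ 0.0019, -0.0003,  0.002 ]), array([ 0.04, -0.1 ,  0.13]))
foot r,l,z [-0.0152  0.0082  0.0086] lean 20.1
```

The foot is about 2 mm above the floor with no contact. I release slowly, then back off along the tool axis.

Call:
move_arm(plan=[[0.005,[0.001,0,0.001],[0,0,0]],[0.014,[0.001,0,0.001],[0,0,0]],[0.017,[0.001,0,0.001],[0,0,0]],[0.021,[0.001,0,0.001],[0,0,0]],[0.026,[0.001,0,0.001],[0,0,0]],[0.032,[0.001,0,0.001],[0,0,0]],[0.036,[0.001,0,0.001],[0,0,0]],[0.036,[0.001,0,0.001],[0,0,0]]])

```text
clock: 10.65
ee_pos: [0.4177, -0.1715, 0.2435]
tcp_rot: [[-0.705, 0.395, 0.589], [0.303, 0.919, -0.254], [-0.641, -0.001, -0.767]]
contact_force: [0.0, 0.3, -0.4]
width: 0.036
gripper_force: 0.0
```

Call:
move_arm(plan=[[0.036,[0,0,-0.004],[0,0,0]],[0.036,[0,0,-0.014],[0,0,0]],[0.036,[0,0,-0.03],[0,0,0]],[0.036,[0,0,-0.05],[0,0,0]],[0.036,[0,0,-0.074],[0,0,0]],[0.036,[0,0,-0.1],[0,0,0]],[0.036,[0,0,-0.12],[0,0,0]],[0.036,[0,0,-0.13],[0,0,0]]])

```text
clock: 11.65
ee_pos: [0.3403, -0.138, 0.3445]
tcp_rot: [[-0.704, 0.395, 0.59], [0.302, 0.919, -0.255], [-0.643, -0.001, -0.766]]
contact_force: [-0.6, -0.5, 0.2]
width: 0.0359
gripper_force: 0.0
```

```bash
python3 -c "
from q import *
s,c=goto(-23.4,20,.008,-.015,.006,.125,tag='b9')
n=camera('top');m=camera('scene');pickle.dump((n,m),open('after_b.pkl','wb'))
a=cv2.resize(n['frame'][180:270,350:440],(400,400),interpolation=2);b=cv2.resize(m['frame'][190:280,200:290],(400,400),interpolation=2)
cv2.imwrite('pics/b9.png',np.vstack([cv2.convertScaleAbs(np.hstack([a,b]),alpha=1.4)[:300],np.hstack([c['frame'][60:360,40:600],np.zeros((300,240,3),np.uint8)])]))
print(wproj(s,c,CUP+[0,0,.09]),wproj(s,c,CUP))"
```

```text
11.65 0.0359 [ 0.3403 -0.138   0.3445] [-38.5 -14.4 -45.   20.4   9.7 -11.8] F [-0.6 -0.5  0.2] [0.19 0.55 0.04]
(array([ 0.0012, -0.0004,  0.1325]), array([0.01, 0.02, 0.15]))
foot r,l,z [-0.0992  0.0081  0.1083] lean 20.0
[[305.59119051 144.89568214]] [[307.43968289  82.656874  ]]
```

View pics/b9.png

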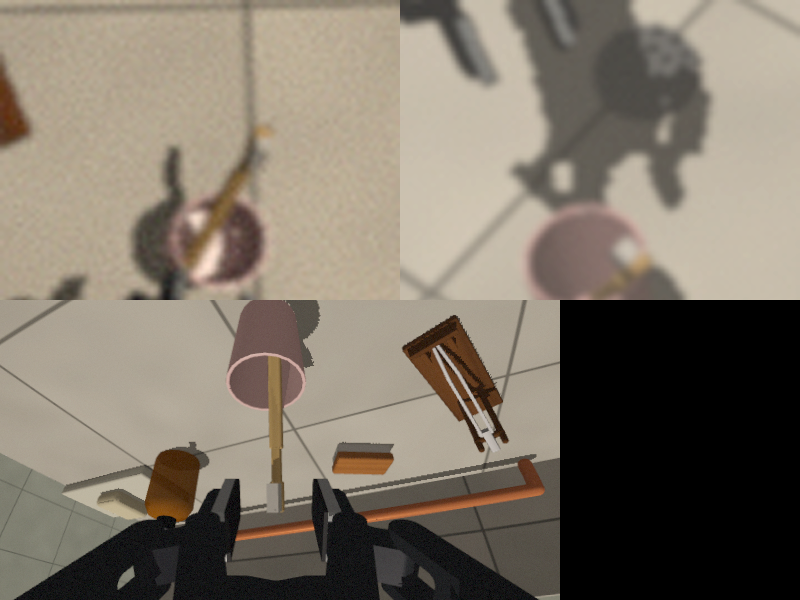

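The brush stands in the cup, leaning away from the robot on the left half, with the cup unmoved: its rim is at (305,140) in the wrist view. Tweezers next: I check their estimated pose against this picture and compute the move above them.

```bash
cat >> q.py <<'E'
TIP=np.array([.561,-.0549,.0115]);YAW=20.8
def tw(tip=TIP,yaw=YAW,L=.105):
    a=np.radians(yaw);u=np.array([np.cos(a),np.sin(a),0]);x=.866*u+[0,0,.5]
    R=np.c_[-u,np.cross([0,0,1],u),[0,0,-1]]
    return tip+L*x,x,R,u
E
python3 -c "
from q import *
s,c=pickle.load(open('wb9.pkl','rb'))
g,x,R,u=tw();print('grip',g)
print(wproj(s,c,[TIP,TIP+.15*x]))
im=c['frame'].astype(int)
for r in range(104,216,8):
    m=[k for k in range(455,560) if im[r,k].min()>120 and np.ptp(im[r,k])<25];print(r,m[:1],m[-1:],len(m))
p0=np.array(s['ee_pos']);R0=np.array(s['tcp_rot'])
print(delta(p0,R0,g-.036*u+[0,0,.325],R))
"
```

```text
grip [ 0.6460037  -0.02261012  0.064     ]
[[470.5414002  102.45241539]
 [530.84207003 210.16709615]]
104 [514] [552] 36
112 [474] [557] 25
120 [478] [559] 35
128 [455] [559] 31
136 [455] [559] 28
144 [455] [559] 32
152 [455] [559] 29
160 [456] [559] 29
168 [458] [559] 34
176 [462] [558] 38
184 [459] [559] 43
192 [455] [557] 34
200 [458] [559] 43
208 [460] [559] 53
(array([-0.1891,  0.2017,  0.1003]), array([-15.46,  37.96, -42.21]))
```

Call:
move_arm(plan=[[0.036,[-0.006,0.006,-0.012],[-0.5,1,-1.2]],[0.036,[-0.02,0.022,-0.005],[-1.7,4,-4.6]],[0.045,[-0.05,0.054,0.012],[-4,10,-11]],[0.055,[-0.085,0.091,0.035],[-7,17,-19]],[0.065,[-0.122,0.13,0.06],[-10,24.5,-27.2]],[0.075,[-0.157,0.167,0.08],[-12.8,31.5,-35]],[0.085,[-0.182,0.194,0.096],[-14.9,36.5,-40.6]],[0.085,[-0.189,0.202,0.1],[-15.5,38,-42.2]]])

```text
clock: 12.8
ee_pos: [0.6162, -0.0347, 0.3844]
tcp_rot: [[-0.933, -0.359, -0.008], [-0.359, 0.933, 0.003], [0.006, 0.005, -1.0]]
contact_force: [0.2, -0.1, -0.2]
width: 0.085
gripper_force: 0.0
```

```bash
python3 -c "
from q import *
camera('top');camera('top');s,c=snap('t1');print(s['clock'],np.round(s['ee_pos'],4),np.round(s['qd'],1),np.round(s['joints'],1),np.round(s['tcp_rot'],3).tolist())
g,x,R,u=tw();print(wproj(s,c,[TIP,TIP+.15*x,g]))
im=c['frame'].astype(int)
for r in range(100,300,8):
    m=[k for k in range(280,350) if im[r,k].min()>95 and np.ptp(im[r,k])<22];print(r,m)
"
```

```text
12.9 [ 0.6151 -0.0351  0.3848] [-1.  -3.3 -3.4 -2.   0.   1. ] [-11.1  21.8   8.6  77.1   0.1 -32. ] [[-0.934, -0.357, -0.006], [-0.357, 0.934, 0.003], [0.005, 0.005, -1.0]]
[[314.46542262 128.56575536]
 [314.36691931 269.07743198]
 [314.39535092 223.23828127]]
100 []
108 [335]
116 [318]
124 []
132 [313, 314, 315, 318, 319, 349]
140 [313, 314, 318, 319, 320, 344]
148 [312, 313, 314, 319, 320, 321]
156 [312, 313, 320, 321, 322]
164 [311, 312, 313, 321, 322, 323]
172 [285, 311, 312, 322, 323]
180 [311, 312, 313, 322, 323]
188 [289, 311, 312, 313, 322, 323, 324]
196 []
204 [282, 283, 285]
212 []
220 [292]
228 [312, 313, 314, 348, 349]
236 [312, 313, 314, 323, 324, 325, 345]
244 [315, 316, 317, 318, 319, 320, 321, 322, 323]
252 [315, 316, 317, 318, 319, 320, 321, 322, 323, 347]
260 [315, 316, 317, 318, 319, 320, 321, 322, 323]
268 [315, 316, 317, 318, 319, 320, 321, 322, 323, 324, 342, 347]
276 [336, 339]
284 [332, 335]
292 [329, 332]
```

The tweezers' centreline runs from (316.4,132) to (319,260). That is 2 mm off at the points and 4 mm at the joined end, so I correct the tip and yaw, then descend.

```bash
sed -i 's/^TIP=.*/TIP=np.array([.561,-.0525,.0115]);YAW=21.6/' q.py; python3 -c "
from q import *
s,c=pickle.load(open('wt1.pkl','rb'));g,x,R,u=tw();print(g,wproj(s,c,[TIP,TIP+.15*x]));print(delta(np.array(s['ee_pos']),np.array(s['tcp_rot']),g+[0,0,.155],R))"
```

```text
[ 0.64554458 -0.01902643  0.064     ] [[316.51884339 129.36549518]
 [318.56963971 269.8624914 ]]
(array([-0.0349,  0.0034,  0.1657]), array([ 0.26, -0.26, -0.71]))
```

Call:
move_arm(plan=[[0.085,[-0.008,0.001,0.012],[0.1,-0.1,-0.3]],[0.085,[-0.018,0.002,0.035],[0.2,-0.2,-0.6]],[0.085,[-0.028,0.003,0.062],[0.3,-0.3,-0.7]],[0.085,[-0.035,0.003,0.09],[0.3,-0.3,-0.7]],[0.085,[-0.035,0.003,0.115],[0.3,-0.3,-0.7]],[0.085,[-0.035,0.003,0.13],[0.3,-0.3,-0.7]],[0.085,[-0.035,0.003,0.135],[0.3,-0.3,-0.7]],[0.085,[-0.035,0.003,0.135],[0.3,-0.3,-0.7]]], grip_force=35)

```text
clock: 13.95
ee_pos: [0.6444, -0.0201, 0.253]
tcp_rot: [[-0.93, -0.366, 0.005], [-0.366, 0.93, -0.001], [-0.004, -0.003, -1.0]]
contact_force: [-0.1, 0.2, -0.3]
width: 0.0851
gripper_force: 0.0
```

```bash
python3 -c "
from q import *
s,c=snap('t2');print(s['clock'],np.round(s['ee_pos'],4),np.round(s['qd'],1),np.round(s['joints'],1))
g,x,R,u=tw();print(wproj(s,c,[TIP,TIP+.05*x,TIP+.1*x]))
im=c['frame'].astype(int)
for r in range(60,300,10):
    m=[k for k in range(280,360) if im[r,k].min()>95 and np.ptp(im[r,k])<22];print(r,m)
print(delta(np.array(s['ee_pos']),np.array(s['tcp_rot']),g+[0,0,.155],R))
"
```

```text
13.95 [ 0.6444 -0.0201  0.253 ] [ 0.  -0.5  0.9  0.5  0.  -0. ] [ -9.2  28.1  -0.9  60.7  -0.  -30.7]
[[316.53882463  80.75198151]
 [316.57577747 151.78467128]
 [316.6120331  234.22009869]]
60 []
70 []
80 [311, 312, 313, 314, 315, 317, 318, 319, 320, 321, 322]
90 [310, 311, 312, 313, 314, 318, 319, 320, 321, 322, 323]
100 [309, 310, 311, 312, 313, 319, 320, 321, 322, 323, 324]
110 [308, 309, 310, 311, 312, 321, 322, 323, 324, 325]
120 [307, 308, 309, 310, 311, 322, 323, 324, 325, 326]
130 [306, 307, 308, 309, 310, 311, 323, 324, 325, 326, 327]
140 [305, 306, 307, 308, 309, 310, 324, 325, 326, 327, 328]
150 [305, 306, 307, 308, 309, 324, 325, 326, 327, 328]
160 [305, 306, 307, 308, 309, 324, 325, 326, 327, 328]
170 [305, 306, 307, 308, 309, 324, 325, 326, 327, 328]
180 [305, 306, 307, 308, 309, 310, 324, 325, 326, 327, 328, 329]
190 [305, 306, 307, 308, 309, 310, 324, 325, 326, 327, 328, 329]
200 [305, 306, 307, 308, 309, 310, 325, 326, 327, 328, 329]
210 [305, 306, 307, 308, 309, 310, 325, 326, 327, 328, 329, 330]
220 [305, 306, 307, 308, 309, 310]
230 [309, 310]
240 []
250 []
260 []
270 []
280 []
290 [357, 358, 359]
(array([-0.0014,  0.0007,  0.034 ]), array([-0.17,  0.25, -0.11]))
```

It matches within 1 px. I descend the last 34 mm and grip.

Call:
move_arm(plan=[[0.085,[-0.001,0.001,0.01],[-0.2,0.2,-0.1]],[0.085,[-0.001,0.001,0.024],[-0.2,0.2,-0.1]],[0.085,[-0.001,0.001,0.034],[-0.2,0.2,-0.1]],[0.05,[-0.001,0.001,0.034],[-0.2,0.2,-0.1]],[0.005,[-0.001,0.001,0.034],[-0.2,0.2,-0.1]],[0.005,[-0.001,0.001,0.034],[-0.2,0.2,-0.1]],[0.005,[-0.001,0.001,0.034],[-0.2,0.2,-0.1]],[0.005,[-0.001,0.001,0.034],[-0.2,0.2,-0.1]]], grip_force=35)

```text
clock: 15.0
ee_pos: [0.6452, -0.0188, 0.2189]
tcp_rot: [[-0.93, -0.368, 0.001], [-0.368, 0.93, 0.001], [-0.001, 0.001, -1.0]]
contact_force: [-0.4, 0.3, 2.2]
width: 0.0132
gripper_force: 35.9
```

Call:
move_arm(plan=[[0.005,[0,0,0],[0,0,0]],[0.005,[0,0,-0.003],[0,0,0]],[0.005,[0,0,-0.01],[0,0,0]],[0.005,[0,0,-0.022],[0,0,0]],[0.005,[0,0,-0.04],[0,0,0]],[0.005,[0,0,-0.06],[0,0,0]],[0.005,[0,0,-0.075],[0,0,0]],[0.005,[0,0,-0.08],[0,0,0]]])

```text
clock: 16.0
ee_pos: [0.6452, -0.0188, 0.2999]
tcp_rot: [[-0.93, -0.368, 0.002], [-0.368, 0.93, 0.001], [-0.002, 0.0, -1.0]]
contact_force: [0.2, 0.1, -0.9]
width: 0.0131
gripper_force: 35.6
```

```bash
python3 -c "
from q import *
s,c=goto(-23.4,12,-.010,-.010,.16,.105,tag='t3')
# brush in cup: measure from wrist b9 view
s,c=pickle.load(open('wb9.pkl','rb'));im=c['frame'].astype(int)
for r in range(120,270,12):
    m=[k for k in range(295,345) if im[r,k,2]-im[r,k,0]>35 and im[r,k,1]-im[r,k,0]>18];print(r,m[:1],m[-1:],len(m))
"
```

```text
16.0 0.0131 [ 0.6452 -0.0188  0.2999] [ -9.1  26.5   3.7  67.1   0.1 -30.7] F [ 0.2  0.1 -0.9] [-0.03 -0.05  0.  ]
(array([ 0.3029, -0.0488, -0.067 ]), array([ 18.87, -45.35,  42.27]))
foot r,l,z [0.0123 0.1748 0.0923] lean 59.9
120 [308] [320] 13
132 [308] [321] 14
144 [308] [321] 14
156 [308] [321] 14
168 [309] [321] 13
180 [309] [321] 13
192 [309] [322] 14
204 [309] [322] 14
216 [311] [321] 11
228 [312] [321] 10
240 [312] [321] 10
252 [322] [323] 2
264 [322] [324] 3
```

Tweezers gripped at 13 mm and lifted. I raise them above brush height, check the brush's pose in the cup and compute a placing that diverges from it (azimuth -60°, lean 14°).

Call:
move_arm(plan=[[0.005,[0,0,-0.006],[0,0,0]],[0.005,[0,0,-0.02],[0,0,0]],[0.005,[0,0,-0.04],[0,0,0]],[0.005,[0,0,-0.06],[0,0,0]],[0.005,[0,0,-0.08],[0,0,0]],[0.005,[0,0,-0.095],[0,0,0]],[0.005,[0,0,-0.105],[0,0,0]],[0.005,[0,0,-0.11],[0,0,0]]])

```text
clock: 17.05
ee_pos: [0.6451, -0.0189, 0.4089]
tcp_rot: [[-0.93, -0.368, -0.0], [-0.368, 0.93, 0.001], [-0.0, 0.001, -1.0]]
contact_force: [-0.2, 0.3, -0.3]
width: 0.0134
gripper_force: 35.6
```

```bash
python3 -c "
from q import *
goto(-60,14,-.014,-.008,.2,.105,tag='t4')
n,m=pickle.load(open('after_b.pkl','rb'));s,c=pickle.load(open('wb9.pkl','rb'))
# fit brush in cup: foot (r,l,.009), lean, azimuth from seen centreline cols + head end rows
a=np.radians(-23.4);r=np.array([np.cos(a),np.sin(a),0]);l=np.cross([0,0,1],r)
for lean in (24,28,32):
  for fr in(-.020,-.012):
    b=np.radians(lean);x=np.sin(b)*r+np.cos(b)*np.array([0,0,1]);f=CUP+fr*r+.008*l+[0,0,.008]
    print(lean,fr,wproj(s,c,[f+.09*x,f+.19*x]).round(1).tolist(),proj(C['top'],f+.19*x).round(1).tolist(),proj(C['scene'],f+.19*x).round(1).tolist())
im=c['frame'].astype(int)
print([ (r_,im[r_,314].tolist()) for r_ in range(236,280,4)])
"
```

```text
17.05 0.0134 [ 0.6451 -0.0189  0.4089] [ -9.1  24.4  16.2  81.8   0.1 -30.7] F [-0.2  0.3 -0.3] [-0.01 -0.01  0.01]
(array([ 0.2503, -0.0238, -0.0007]), array([ 32.68, -37.82,  76.85]))
foot r,l,z [-0.0945  0.1473  0.2014] lean 60.0
24 -0.02 [[315.0, 158.4], [314.6, 272.5]] [[407.9, 212.2]] [[250.0, 244.4]]
24 -0.012 [[315.0, 164.4], [314.6, 276.0]] [[408.9, 209.6]] [[251.7, 247.1]]
28 -0.02 [[315.0, 160.4], [314.7, 271.3]] [[409.1, 208.6]] [[252.9, 249.8]]
28 -0.012 [[315.0, 166.2], [314.7, 274.7]] [[410.1, 206.0]] [[254.6, 252.5]]
32 -0.02 [[315.0, 161.9], [314.7, 269.3]] [[410.1, 205.2]] [[255.6, 255.2]]
32 -0.012 [[315.0, 167.5], [314.7, 272.6]] [[411.1, 202.7]] [[257.4, 257.9]]
[(236, [46, 75, 96]), (240, [41, 71, 91]), (244, [132, 144, 151]), (248, [132, 141, 150]), (252, [132, 141, 149]), (256, [132, 143, 152]), (260, [130, 141, 148]), (264, [134, 145, 153]), (268, [129, 141, 149]), (272, [113, 122, 131]), (276, [80, 87, 94])]
```

The brush fits a lean of 28° with its foot 20 mm toward the robot side and lateral +8 mm, so my placing clears it. I move the tweezers over the cup.

Call:
move_arm(plan=[[0.005,[0.004,0,-0.002],[0.5,-0.6,1.3]],[0.005,[0.015,-0.001,-0.006],[2,-2.3,4.6]],[0.005,[0.033,-0.003,-0.012],[4.3,-5,10]],[0.005,[0.053,-0.005,-0.02],[6.9,-8,16.3]],[0.005,[0.074,-0.007,-0.02],[9.6,-11.1,22.6]],[0.005,[0.095,-0.009,-0.02],[12.4,-14.3,29.1]],[0.005,[0.113,-0.011,-0.02],[14.7,-17,34.6]],[0.005,[0.125,-0.012,-0.02],[16.3,-18.9,38.4]]])

```text
clock: 18.1
ee_pos: [0.532, -0.0763, 0.4282]
tcp_rot: [[-0.887, 0.328, 0.324], [0.25, 0.933, -0.26], [-0.388, -0.149, -0.91]]
contact_force: [-1.0, -0.3, 0.8]
width: 0.0131
gripper_force: 35.6
```

```bash
python3 -c "
from q import *
goto(-60,14,-.014,-.008,.2,.105,tag='t5')"
```

```text
18.1 0.0131 [ 0.532  -0.0763  0.4282] [-14.9   5.5  -9.8  52.   -9.6   0.8] F [-1.  -0.3  0.8] [0.25 0.34 0.02]
(array([ 0.0913, -0.0867, -0.0042]), array([ 16.29, -18.87,  38.23]))
foot r,l,z [-0.0677  0.0833  0.2042] lean 37.8
```

Call:
move_arm(plan=[[0.005,[0.006,-0.005,0],[1,-1.1,2.3]],[0.005,[0.019,-0.018,-0.003],[3.4,-3.9,8]],[0.005,[0.036,-0.034,-0.006],[6.4,-7.4,15]],[0.005,[0.054,-0.051,-0.006],[9.6,-11.1,22.5]],[0.005,[0.071,-0.067,-0.005],[12.6,-14.6,29.6]],[0.005,[0.084,-0.08,-0.004],[15,-17.4,35.2]],[0.005,[0.091,-0.087,-0.004],[16.3,-18.9,38.2]],[0.005,[0.091,-0.087,-0.004],[16.3,-18.9,38.2]]])

```text
clock: 19.15
ee_pos: [0.4228, -0.1339, 0.4099]
tcp_rot: [[-0.352, 0.864, 0.361], [0.6, 0.504, -0.621], [-0.719, -0.002, -0.695]]
contact_force: [-1.1, 0.6, -0.1]
width: 0.0135
gripper_force: 35.6
```

```bash
python3 -c "
from q import *
s,c=goto(-60,14,-.014,-.008,.13,.105,tag='t6')
T=np.array(s['ee_pos'])+np.array(s['tcp_rot'])@[.866*.105,0,.155+.0525]
print('tip pred px',wproj(s,c,[T,T+np.array(s['tcp_rot'])@[-.866*.05,0,-.025]]))
t=np.linspace(0,6.28,9)[:-1];print(wproj(s,c,[CUP+[.034*np.cos(a),.034*np.sin(a),.09] for a in t]).round(0).tolist())
im=c['frame'].astype(int)
for r in range(0,160,8):
    m=[k for k in range(270,370) if im[r,k].min()>105 and np.ptp(im[r,k])<14]; q=[k for k in range(150,500) if im[r,k,2]-im[r,k,1]>22 and im[r,k,1]-im[r,k,0]<16]
    print(r,m[:1],m[-1:],len(m),'pink',q[:1],q[-1:],len(q))
"
```

```text
19.15 0.0135 [ 0.4228 -0.1339  0.4099] [-21.4  -6.5 -30.5  27.  -26.6  28.8] F [-1.1  0.6 -0.1] [0.6  0.35 0.02]
(array([ 0.0515, -0.0009,  0.0479]), array([ 0.1 , -0.07,  0.25]))
foot r,l,z [-0.0068 -0.013   0.2002] lean 14.1
tip pred px [[315.76809369  71.413805  ]
 [315.84397424 156.50042458]]
[[369.0, 7.0], [378.0, -28.0], [360.0, -61.0], [322.0, -67.0], [293.0, -41.0], [290.0, -4.0], [311.0, 21.0], [342.0, 26.0]]
0 [] [] 0 pink [292] [370] 49
8 [] [] 0 pink [297] [349] 46
16 [] [] 0 pink [304] [352] 43
24 [] [] 0 pink [321] [340] 20
32 [] [] 0 pink [] [] 0
40 [] [] 0 pink [] [] 0
48 [] [] 0 pink [] [] 0
56 [] [] 0 pink [] [] 0
64 [] [] 0 pink [] [] 0
72 [] [] 0 pink [] [] 0
80 [] [] 0 pink [] [] 0
88 [] [] 0 pink [] [] 0
96 [] [] 0 pink [] [] 0
104 [] [] 0 pink [] [] 0
112 [] [] 0 pink [] [] 0
120 [] [] 0 pink [] [] 0
128 [] [] 0 pink [] [] 0
136 [] [] 0 pink [] [] 0
144 [] [] 0 pink [] [] 0
152 [] [] 0 pink [] [] 0
```

```bash
python3 -c "
from q import *
s,c=pickle.load(open('wt6.pkl','rb'));im=c['frame'].astype(int)
for r in range(56,160,8): print(r,im[r,296:338:2].mean(1).astype(int).tolist())
"
```

```text
56 [166, 163, 164, 167, 166, 165, 166, 168, 167, 166, 165, 166, 165, 167, 165, 165, 166, 167, 165, 164, 165]
64 [165, 165, 165, 166, 165, 168, 158, 116, 129, 141, 137, 125, 116, 160, 164, 164, 164, 167, 166, 164, 163]
72 [166, 165, 166, 165, 167, 167, 127, 83, 82, 93, 104, 85, 84, 124, 165, 165, 166, 164, 166, 166, 168]
80 [167, 167, 167, 168, 168, 166, 88, 83, 83, 136, 139, 80, 84, 81, 159, 165, 166, 165, 166, 165, 166]
88 [169, 168, 170, 170, 170, 137, 81, 83, 75, 160, 169, 90, 82, 85, 141, 167, 166, 167, 166, 166, 165]
96 [171, 169, 171, 170, 171, 102, 81, 80, 106, 171, 169, 121, 84, 83, 83, 166, 167, 166, 166, 166, 164]
104 [171, 170, 169, 170, 162, 83, 83, 85, 155, 169, 169, 169, 81, 79, 84, 158, 167, 166, 165, 163, 166]
112 [167, 167, 165, 166, 116, 80, 84, 79, 167, 167, 167, 166, 100, 81, 85, 93, 166, 167, 166, 166, 165]
120 [161, 164, 166, 165, 84, 83, 85, 130, 164, 166, 165, 166, 136, 83, 82, 89, 157, 165, 165, 163, 165]
128 [165, 166, 164, 131, 88, 86, 80, 155, 165, 166, 167, 167, 166, 94, 83, 89, 107, 166, 164, 164, 165]
136 [168, 166, 166, 93, 84, 82, 91, 166, 167, 167, 165, 167, 168, 126, 84, 87, 91, 96, 80, 80, 78]
144 [168, 169, 168, 82, 82, 85, 152, 167, 166, 165, 168, 166, 166, 160, 83, 87, 86, 75, 43, 40, 43]
152 [170, 169, 167, 84, 86, 85, 157, 169, 169, 167, 168, 168, 59, 42, 82, 89, 87, 65, 45, 38, 39]
```

Call:
move_arm(plan=[[0.005,[0.004,-0.001,0.004],[0,0,0.1]],[0.005,[0.013,-0.001,0.012],[0,0,0.2]],[0.005,[0.025,-0.001,0.023],[0,0,0.2]],[0.005,[0.038,-0.001,0.035],[0,0,0.2]],[0.005,[0.05,-0.001,0.046],[0,0,0.2]],[0.005,[0.059,-0.001,0.055],[0,0,0.2]],[0.005,[0.064,-0.001,0.06],[0,0,0.2]],[0.005,[0.066,-0.001,0.0615],[0,0,0.2]]])

```text
clock: 20.2
ee_pos: [0.4211, -0.133, 0.3192]
tcp_rot: [[-0.349, 0.865, 0.36], [0.602, 0.502, -0.621], [-0.718, 0.0, -0.696]]
contact_force: [0.4, 0.3, -0.3]
width: 0.0133
gripper_force: 35.6
```

```bash
python3 -c "
from q import *
s,c=goto(-60,14,-.014,-.008,.01,.105,tag='t7')
T=np.array(s['ee_pos'])+np.array(s['tcp_rot'])@[.866*.105,0,.155+.0525]
print('tip',T,wproj(s,c,T))
t=np.linspace(0,6.28,9)[:-1];print(wproj(s,c,[CUP+[.034*np.cos(a),.034*np.sin(a),.09] for a in t]).round(0).tolist())
im=c['frame'].astype(int)
for r in range(0,110,6):
    q=[k for k in range(150,500) if im[r,k,2]-im[r,k,1]>22 and im[r,k,1]-im[r,k,0]<16];print(r,q[:1],q[-1:],len(q),im[r,290:346:3].mean(1).astype(int).tolist())
"
```

```text
20.2 0.0133 [ 0.4211 -0.133   0.3192] [-21.3  -1.9 -41.1  11.8 -26.6  29. ] F [ 0.4  0.3 -0.3] [ 0.57  0.34 -0.01]
(array([ 0.0714, -0.0001,  0.0695]), array([ 0.09, -0.09,  0.07]))
foot r,l,z [-0.0085 -0.0137  0.1095] lean 14.1
tip [ 0.46418808 -0.20714675  0.10948913] [[315.76545144  71.41479953]]
[[382.0, 85.0], [396.0, 50.0], [375.0, 14.0], [325.0, 7.0], [287.0, 36.0], [285.0, 74.0], [311.0, 100.0], [348.0, 103.0]]
0 [290] [379] 61 [87, 86, 86, 86, 86, 84, 88, 89, 87, 89, 86, 88, 92, 89, 86, 86, 91, 92, 87]
6 [294] [380] 65 [81, 85, 82, 88, 87, 84, 88, 85, 89, 85, 85, 89, 86, 89, 85, 85, 183, 187, 189]
12 [288] [383] 45 [84, 87, 86, 85, 86, 89, 88, 81, 83, 83, 87, 83, 85, 82, 81, 78, 90, 102, 71]
18 [289] [385] 37 [86, 86, 84, 87, 85, 83, 79, 90, 111, 90, 85, 83, 84, 85, 86, 78, 108, 107, 107]
24 [286] [385] 50 [90, 85, 86, 81, 85, 86, 87, 86, 87, 92, 89, 91, 92, 90, 92, 89, 114, 108, 109]
30 [288] [386] 60 [183, 173, 84, 85, 87, 87, 86, 86, 86, 89, 90, 93, 88, 91, 90, 92, 94, 115, 107]
36 [284] [392] 69 [161, 81, 88, 86, 86, 89, 88, 87, 89, 91, 92, 93, 89, 90, 91, 92, 92, 95, 11
[... 482 characters left out ...]
[283] [389] 55 [85, 83, 89, 88, 90, 88, 79, 80, 77, 79, 80, 89, 92, 92, 92, 93, 93, 92, 88]
78 [287] [385] 48 [163, 87, 88, 84, 88, 89, 81, 82, 84, 75, 78, 87, 93, 94, 91, 94, 94, 93, 92]
84 [291] [358] 44 [170, 176, 91, 85, 89, 91, 79, 76, 87, 75, 79, 85, 91, 91, 92, 92, 94, 93, 92]
90 [296] [359] 38 [161, 163, 168, 180, 115, 87, 78, 80, 92, 83, 81, 83, 94, 93, 92, 93, 95, 93, 88]
96 [314] [362] 35 [163, 163, 163, 164, 162, 146, 80, 76, 95, 90, 77, 78, 92, 90, 93, 91, 95, 92, 93]
102 [326] [348] 23 [162, 164, 163, 162, 163, 115, 82, 71, 161, 166, 79, 81, 169, 182, 183, 185, 182, 184, 181]
108 [] [] 0 [162, 160, 163, 162, 164, 87, 80, 126, 163, 162, 89, 83, 117, 162, 163, 161, 161, 160, 164]
```

The cup is where predicted, within 2 px. The tip is at (315,64) against a nominal 71, so it extends about 4 mm more than assumed and I'll allow for that. Lowering in.

Call:
move_arm(plan=[[0.005,[0.003,0,0.003],[0,0,0]],[0.005,[0.009,0,0.009],[0,0,0]],[0.005,[0.018,0,0.0175],[0,0,0]],[0.005,[0.028,0,0.027],[0,0,0]],[0.005,[0.038,0,0.037],[0,0,0]],[0.005,[0.046,0,0.045],[0,0,0]],[0.005,[0.052,0,0.0505],[0,0,0]],[0.005,[0.0535,0,0.052],[0,0,0]]])

```text
clock: 21.25
ee_pos: [0.4211, -0.1331, 0.2447]
tcp_rot: [[-0.349, 0.865, 0.36], [0.602, 0.501, -0.621], [-0.718, 0.0, -0.696]]
contact_force: [-0.7, -0.9, -0.4]
width: 0.0131
gripper_force: 35.6
```

```bash
python3 -c "
from q import *
s,c=goto(-60,14,-.014,-.008,.013,.105,tag='t8')
t=np.linspace(0,6.28,9)[:-1];print(wproj(s,c,[CUP+[.034*np.cos(a),.034*np.sin(a),.09] for a in t]).round(0).tolist())
im=c['frame'].astype(int)
for r in range(0,200,12):
    q=[k for k in range(150,500) if im[r,k].sum()>450 and im[r,k,2]-im[r,k,1]>22];print(r,q[:1],q[-1:],len(q))
"
```

```text
21.25 0.0131 [ 0.4211 -0.1331  0.2447] [-21.3   4.6 -48.8  -2.3 -26.6  29. ] F [-0.7 -0.9 -0.4] [0.62 0.3  0.05]
(array([ 0.0158, -0.    ,  0.0154]), array([ 0.08, -0.07,  0.05]))
foot r,l,z [-0.0084 -0.0138  0.035 ] lean 14.1
[[398.0, 182.0], [419.0, 151.0], [394.0, 119.0], [329.0, 112.0], [279.0, 139.0], [278.0, 173.0], [310.0, 194.0], [355.0, 197.0]]
0 [] [] 0
12 [] [] 0
24 [] [] 0
36 [] [] 0
48 [] [] 0
60 [] [] 0
72 [] [] 0
84 [] [] 0
96 [] [] 0
108 [] [] 0
120 [] [] 0
132 [] [] 0
144 [] [] 0
156 [271] [416] 12
168 [274] [410] 10
180 [282] [286] 5
192 [368] [371] 4
```

Call:
move_arm(plan=[[0.005,[0.002,0,0.002],[0,0,0]],[0.005,[0.0045,0,0.0045],[0,0,0]],[0.005,[0.0075,0,0.007],[0,0,0]],[0.005,[0.01,0,0.0095],[0,0,0]],[0.005,[0.012,0,0.0115],[0,0,0]],[0.005,[0.0135,0,0.013],[0,0,0]],[0.005,[0.0145,0,0.014],[0,0,0]],[0.005,[0.015,0,0.0145],[0,0,0]]])

```text
clock: 22.3
ee_pos: [0.4213, -0.1332, 0.2243]
tcp_rot: [[-0.348, 0.865, 0.361], [0.602, 0.501, -0.622], [-0.719, 0.001, -0.695]]
contact_force: [0.1, 0.3, 0.2]
width: 0.013
gripper_force: 35.6
```

```bash
python3 -c "
from q import *
camera('top')
s,c=goto(-60,14,-.014,-.008,.010,.105,tag='t9')
"
```

```text
22.35 0.0133 [ 0.4212 -0.1332  0.2243] [-21.3   6.8 -50.8  -6.6 -26.6  29. ] F [ 0.8 -0.3  0. ] [0.61 0.36 0.09]
(array([ 0.0034, -0.0001,  0.0033]), array([ 0.1 , -0.04,  0.03]))
foot r,l,z [-0.0081 -0.0136  0.0147] lean 14.0
```

Still no contact. I lower 2.5 mm more, then open slowly and only a little, and retreat along the tool axis.

Call:
move_arm(plan=[[0.005,[0.001,0,0.001],[0,0,0]],[0.005,[0.0018,0,0.0017],[0,0,0]],[0.015,[0.0018,0,0.0017],[0,0,0]],[0.017,[0.0018,0,0.0017],[0,0,0]],[0.019,[0.0018,0,0.0017],[0,0,0]],[0.021,[0.0018,0,0.0017],[0,0,0]],[0.024,[0.0018,0,0.0017],[0,0,0]],[0.024,[0.0018,0,0.0017],[0,0,0]]])

```text
clock: 23.4
ee_pos: [0.4212, -0.1331, 0.2219]
tcp_rot: [[-0.348, 0.865, 0.361], [0.602, 0.501, -0.622], [-0.719, 0.001, -0.695]]
contact_force: [-0.2, -0.3, 0.9]
width: 0.0238
gripper_force: 0.1
```

Call:
move_arm(plan=[[0.024,[0,0,0],[0,0,0]],[0.024,[0,0,-0.004],[0,0,0]],[0.024,[0,0,-0.014],[0,0,0]],[0.024,[0,0,-0.03],[0,0,0]],[0.024,[0,0,-0.05],[0,0,0]],[0.024,[0,0,-0.075],[0,0,0]],[0.024,[0,0,-0.095],[0,0,0]],[0.024,[0,0,-0.105],[0,0,0]]])

```text
clock: 24.4
ee_pos: [0.3828, -0.0671, 0.296]
tcp_rot: [[-0.347, 0.865, 0.363], [0.601, 0.502, -0.622], [-0.72, 0.002, -0.694]]
contact_force: [0.2, 0.5, 0.7]
width: 0.0238
gripper_force: 0.0
```

```bash
python3 -c "
from q import *
s,c=goto(-60,14,-.014,-.008,.01,.105,tag='t10')
n=camera('top');m=camera('scene')
a=cv2.resize(n['frame'][180:270,350:440],(400,400),interpolation=2);b=cv2.resize(m['frame'][190:280,200:290],(400,400),interpolation=2)
cv2.imwrite('pics/fin.png',np.vstack([cv2.convertScaleAbs(np.hstack([a,b]),alpha=1.4)[:330],np.hstack([c['frame'][20:290,40:600],cv2.convertScaleAbs(cv2.resize(m['frame'][100:280,180:340],(240,270)),alpha=1.3)])]))
print(wproj(s,c,CUP+[0,0,.09]))"
```

```text
24.4 0.0238 [ 0.3828 -0.0671  0.296 ] [-12.9  -4.4 -46.9  12.2 -31.7  36.7] F [0.2 0.5 0.7] [ 0.56  0.34 -0.08]
(array([ 0.002 , -0.0002,  0.1081]), array([0.18, 0.03, 0.01]))
foot r,l,z [-0.0843 -0.0135  0.0865] lean 14.0
[[332.93360352 166.60970826]]
```

View pics/fin.png

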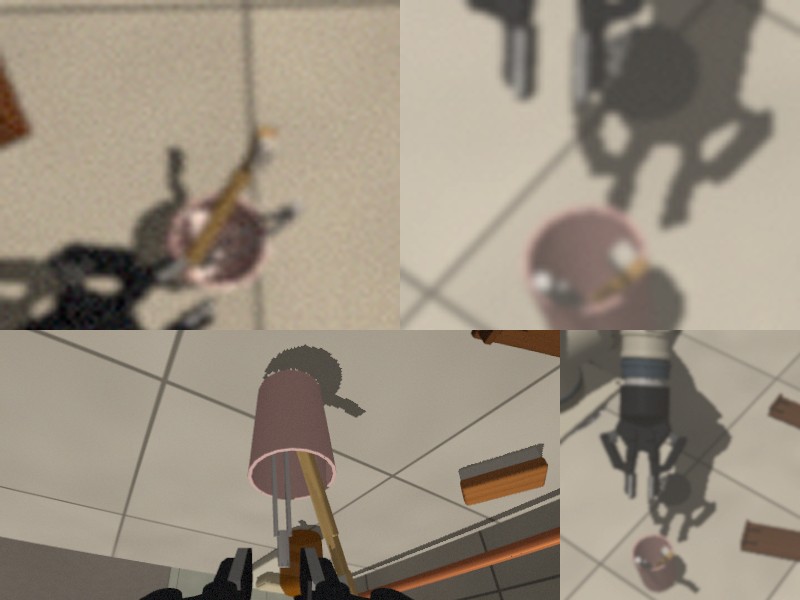

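Both items stand in the cup: the tweezers, points down, and the brush, bristles up, lean apart. The cup is upright at its old place, with its rim around (332,163) against a predicted (333,167). The gripper is clear, so I hand in.

```bash
python3 -c "
from station import *
print(finish_job())"
```

```text
the job is handed in; nothing more can be done
None
```

The toothbrush (bristles up) and then the tweezers (points down) were lowered into the cup and now stand in it. The cup is upright where it stood, and I handed the job in at about 24.5 s.

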